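# Hook down the locker's high hatch

### The arm

A 7-joint arm with a two-finger parallel gripper is mounted at the origin on the work surface. World frame = base frame: x ahead of the robot, y to its left, z up, the work surface at z = 0. Lengths are in m, angles in rad, forces in N, time in s.
With the tool pointing down it reaches from about 0.425 to 0.825 m from the base axis. Payload 3.6 kg.
Tool frame: the origin (TCP) lies where the fingers leave the gripper's body, on its centre line; the fingertips stand 73 mm ahead of it and the grasp point (between the pads) lies 54 mm ahead of it; x points along the fingers, y is the direction in which the jaws open and shut, and the axes are right-handed (so a half turn about x gives the same grasp; the last joint's range is limited). The gripper opens to 85 mm and grips with 20 to 120 N. Pads are 22 mm wide; open, the fingers measure 114 mm over their backs; the gripper's body (76 mm by 85 mm) begins 54 mm behind the grasp point. The pads swing forward as they close: fully open they stand 13 mm farther back than shut.
Start: joints at [1.25, 0.615, -0.013, 1.423, 0.008, 1.103, -0.04], TCP at [0.189, -0.622, 0.304] pointing down, gripper open.
Joint ranges: [-3.12, 3.12], [-0.3, 2.06], [-1.34, 1.32], [0.26, 2.42], [-1.36, 4.5], [0.01, 1.98], [-2.84, 2.84]. Speed limits (rad/s): [2.79, 2.79, 3.14, 3.14, 3.14, 3.14, 3.14].

### API

Orientations are given as a unit quaternion [x, y, z, w].
In Python, from station import arm, snapshot, camera_info, ticket gives the robot as it stands. Calls block until the motion is done:
- arm.movep(position, orientation): joint-space move of the TCP to a pose.
- arm.line_to(position, velocity=0.15, ori=None): straight line of the TCP; ori=None keeps the orientation; velocity is the mean speed in m/s.
- arm.move_j(angles): joint-space move.
- arm.move_gripper(opening, effort=None): opening from 0.0 (shut) to 1.0 (fully open); effort is the grip in N (None keeps the last); returns when the fingers have stopped.
- arm.pause(seconds).
- arm.ik(position, orientation): joint angles nearest the present ones, or None.
- snapshot(name): name is "scene" or "top" or "wrist"; returns the picture (480x640x3 uint8, blue, green, red); there is no depth.
- camera_info(name): a dict with "fx", "fy", "cx", "cy" (pixels), "R" (3x3) and "t" (3): a world point X has camera coordinates R X + t; the wrist camera has in their place "T_tool_cam" (4x4, takes a point from camera to tool coordinates, whose origin is the TCP and whose axes are the tool frame's). Camera axes: x right, y down, z forward; pixel columns grow to the right and rows downward; lengths in m; the calibration is good to about 2 mm. A picture is of the moment at which its call begins: read the wrist's pose just before it. camera_info takes no time and is no camera call.
A pose or a line that the arm cannot do raises arm.MotionError and nothing moves.
- ticket.finish_job(): hands the job in, once; it reports no verdict.
Readings, each from a call of its own:
- arm.read_time(): time.
- arm.read_joint_positions(): joint angles.
- arm.read_dq(): joint speeds.
- arm.read_effort(): joint torques, N m.
- arm.read_tool_pos(): TCP position.
- arm.read_eef_rot(): TCP orientation.
- arm.read_ft_force(): force on the tool from outside, world axes, zero at the start.
- arm.read_wrist_torque(): the same for the moment, N m.
- arm.read_opening(): opening from 0.0 (shut) to 1.0 (fully open).
Only numpy, scipy, OpenCV 4.12 (cv2) and the standard library are available. Lean on these libraries where they do the work, as an engineer would, in place of code of your own. Each camera call takes 0.05 s, during which the arm holds its last target.

### The job

Pick up the hook pole from the lab bench, pass its hook sideways through the eye on the locker's high hatch, and with the hook kept in the eye swing the hatch all the way down until it lies level. Then unhook the pole and lay it flat on the bench, without dropping it, leaving the straight probe alone.

Things in the scene. Friction and masses are not known exactly. Their poses are not given: they have to be found in the camera images.
- pole_grip (a point): Centre of the hook pole's black grip: 130 mm long (x from -85 to +45), 22 wide (y), 26 high (z); 13 mm above the bench as it lies. x points along the pole to its hook end, z up. A steel rod 8 mm thick runs on to x = +200, there turns square to the -y side and ends as a hook pin 44 mm long. Pole 0.2 kg, balanced near this point. It may lie on either side of the straight probe.
- pole_hook (a point): Middle of the pole's hook pin (8 mm thick, 44 long, pointing to -y, level as the pole lies): at x = +200, y = -22, z = 0 mm in the frame of pole_grip, same axes.
- locker: Grey bench locker, fixed, 260 mm wide, 200 deep, 330 high, on the robot's left with its front facing roughly to the robot's right. Origin: centre of its underside; x points from its front to its back, z up. Its blue hatch (240 wide, 150 high, 8 thick) is hinged along its lower edge: the hinge axis runs along y through x = -100, z = 165 mm.
- eye (a point): Centre of the steel ring eye on the hatch's front: hole 34 mm, wire 6 mm thick, centre 28 mm off the front face, 290 mm above the bench when shut. Axes turn with the hatch: x into the locker, square to the hatch; y the axis of the ring's hole, level; z up the hatch. The hinge axis runs along y through x = +36, z = -125 mm here.
- hatch (a joint): Angle of the hatch in rad: 0 shut and upright, 1.57 fully down and level in front of the locker (its stop). Starts 0 to 0.12. Takes 2 to 4 N at the eye to move, damped; stays put in the upper half, sinks slowly by itself beyond about 0.6. When down the eye is 36 mm below and 125 mm in front of the hinge axis.
- probe_grip (a point): Centre of the grip of the straight probe, a bystander lying beside the pole: same black grip and steel rod, same axes, but straight with no hook. Leave it alone.

How it is judged:
On the way, in this order (a step that is already met when the one before it is completed fails the run):
1. the pole's hook pin is through the eye while the hatch is still nearly shut (below 0.35 rad) (distance between pole_hook and eye below 0.025 m and value of joint hatch below 0.35 rad), for 0.1 s.
2. the hatch is down (above 1.35 rad) with the hook still in the eye (pin middle within 28 mm of the eye's centre) (value of joint hatch above 1.35 rad and distance between pole_hook and eye below 0.028 m), for 0.1 s.
At the end, for the whole second after the job is handed in: The hatch is down (above 1.35 rad, within about 13 degrees of level) and the pole lies at rest flat on the bench (grip centre below 25 mm, right way up within 10 degrees) (value of joint hatch above 1.35 rad and height (world z) of pole_grip between 0 and 0.025 m and angle between pole_grip's own z axis and vertical below 0.17 rad and linear speed of pole below 0.02 m/s); the robot touches nothing.
It fails at once if the straight probe is moved more than 30 mm (distance of probe_grip from where it was at the start of the episode above 0.03 m).
It fails at once if the pole is dropped or thrown (faster than 1.2 m/s) (linear speed of pole above 1.2 m/s).
It also fails if it takes over 54 s, if anything falls off the work surface, if the arm or the gripper's body presses on something with over 40 N, if the wrist force passes 120 N, or if a joint passes its speed limit or range.

## Working session

There is one attempt and no reset: what is moved stays moved. The work goes in short steps, each a Python script; the robot and the scene stay as the last script left them, time stands still between calls to the robot, and variables do not carry over. Pictures are saved under pics/ and viewed, and the job is handed in when it is done.

```bash
ls; mkdir -p pics; python3 - <<'E'
from station import arm, snapshot, camera_info
import cv2
for n in ["scene","top","wrist"]:
    cv2.imwrite(f"pics/{n}0.png",snapshot(n)); print(n,camera_info(n))
print(arm.read_tool_pos(),arm.read_eef_rot(),arm.read_time())
E
```

```text
pics
scene {'fx': 490.1288940814864, 'fy': 490.1288940814864, 'cx': 318.1235057925972, 'cy': 242.24050328472583, 'R': array([[-0.1370195 , -0.99056324,  0.00318274],
       [-0.93183049,  0.12780401, -0.33964405],
       [ 0.33603214, -0.04950364, -0.94054866]]), 't': array([0.15464956, 0.58271556, 1.0803771 ])}
top {'fx': 529.8905402192129, 'fy': 529.8905402192129, 'cx': 323.2452240263417, 'cy': 254.16661494024544, 'R': array([[ 0.01436705, -0.99987852,  0.0060435 ],
       [-0.97974887, -0.01528451, -0.19964605],
       [ 0.19971417, -0.00305278, -0.97984944]]), 't': array([0.08572851, 0.58561332, 0.98195653])}
wrist {'fx': 340.55054405823245, 'fy': 340.55054405823245, 'cx': 318.5348764799062, 'cy': 238.25898613706175, 'T_tool_cam': array([[-1.04566476e-03, -2.64568641e-01,  9.64366290e-01,
        -7.11091220e-02],
       [ 9.99998957e-01, -1.23763603e-03,  7.44762648e-04,
        -3.94053362e-04],
       [ 9.96493622e-04,  9.64366063e-01,  2.64569659e-01,
        -6.81012489e-02],
       [ 0.00000000e+00,  0.00000000e+00,  0.00000000e+00,
         1.00000000e+00]])}
[ 0.18876864 -0.62151504  0.30298999] [-0.69932852 -0.10458623  0.69954063 -0.10317101] 0.15
```

View pics/scene0.png

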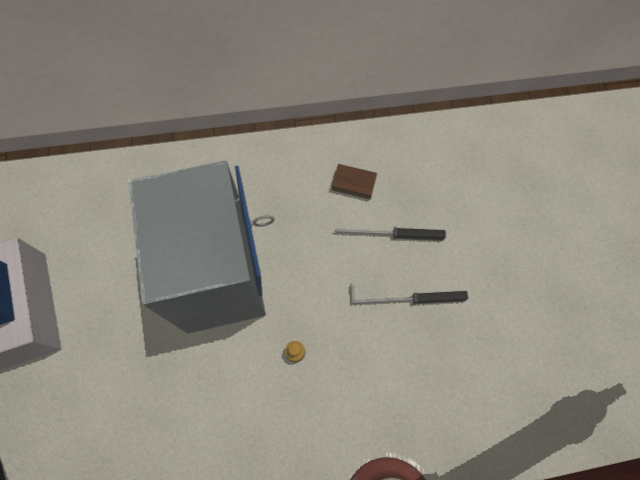

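View pics/top0.png

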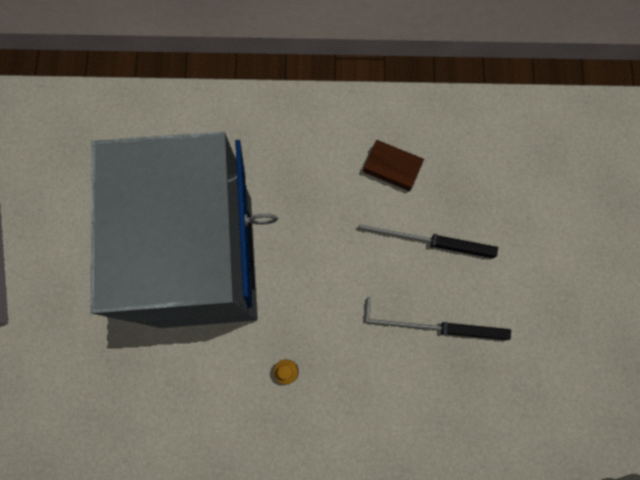

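View pics/wrist0.png

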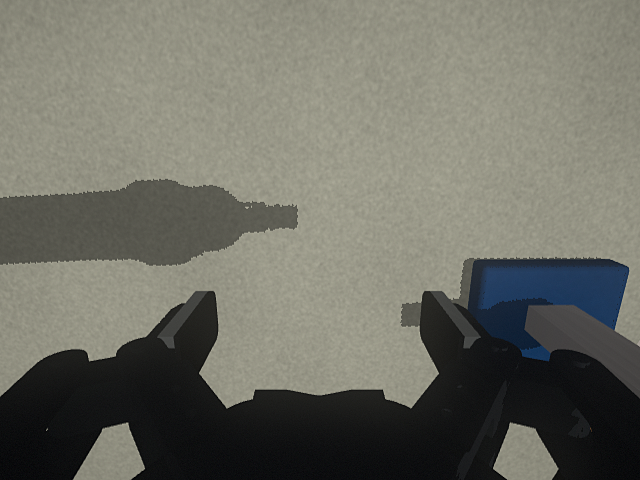

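The top view shows the pole with its hook at about (368,300), corner (368,321), grip (442–510, 328–335). The probe lies farther from the robot, grip at (432–497, 240–252). The eye is at (263,218) and the orange knob at (286,372). I'll enlarge crops of these.

```bash
python3 - <<'E'
import cv2
t=cv2.imread("pics/top0.png"); s=cv2.imread("pics/scene0.png")
cv2.imwrite("pics/c1.png",cv2.resize(t[220:350,350:520],None,fx=4.6,fy=4.6,interpolation=cv2.INTER_CUBIC))
cv2.imwrite("pics/c2.png",cv2.resize(t[120:330,80:290],None,fx=2.8,fy=2.8,interpolation=cv2.INTER_CUBIC))
cv2.imwrite("pics/c3.png",cv2.resize(s[155:335,125:285],None,fx=3.3,fy=3.3,interpolation=cv2.INTER_CUBIC))
cv2.imwrite("pics/c4.png",cv2.resize(s[220:320,325:475],None,fx=5,fy=5,interpolation=cv2.INTER_CUBIC))
E
```

```text
(no output)
```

View pics/c1.png

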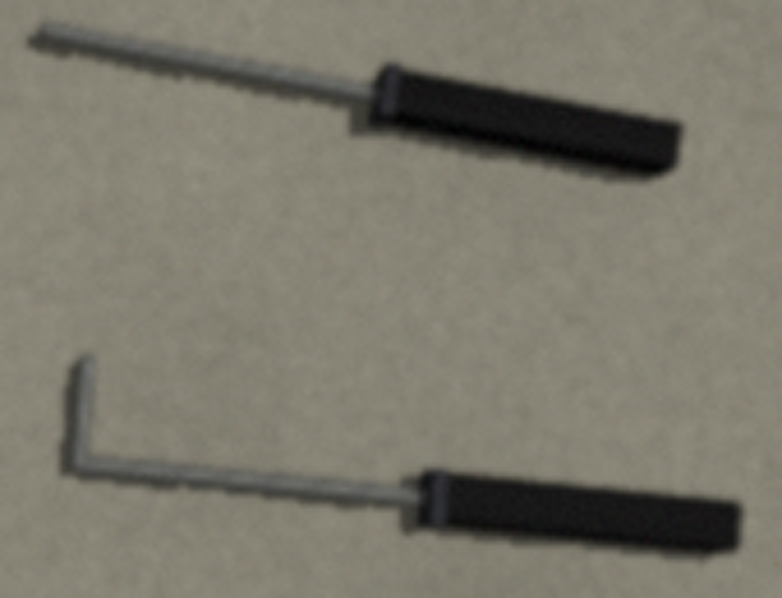

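View pics/c2.png

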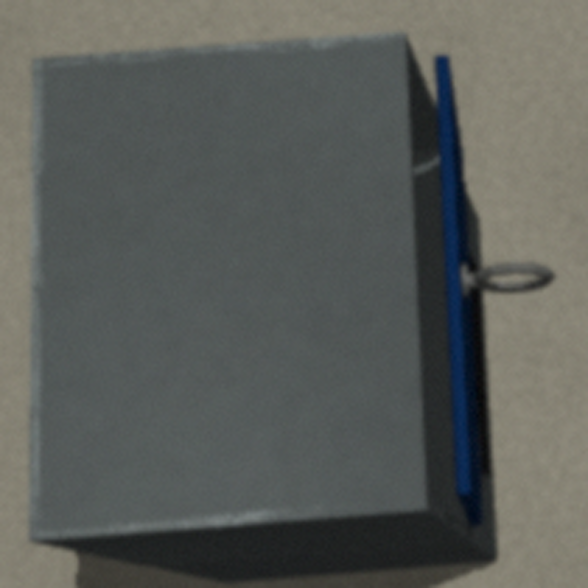

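View pics/c3.png

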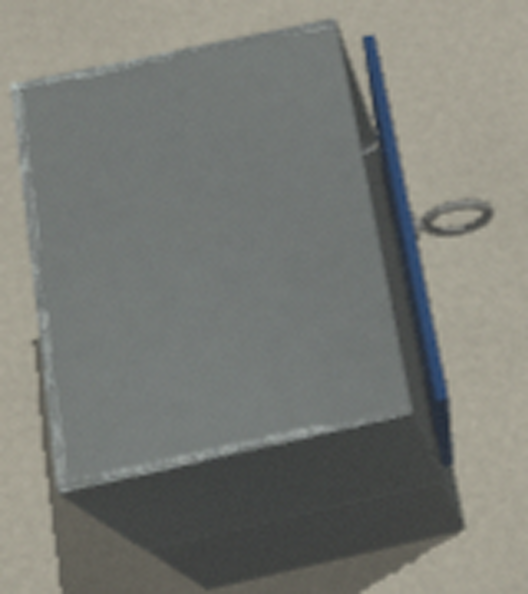

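View pics/c4.png

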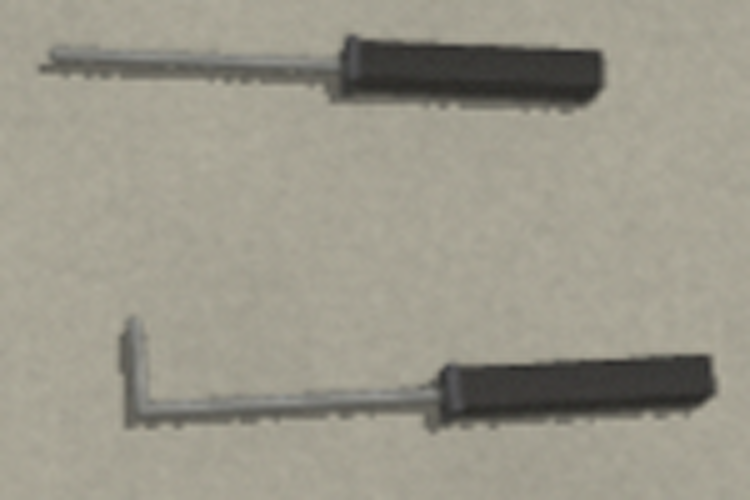

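```bash
cat > h.py <<'E'
import numpy as np, cv2
from station import arm, snapshot, camera_info, ticket
from scipy.spatial.transform import Rotation as Rn
from scipy.optimize import least_squares
def onz(cam,uv,z):
    c=camera_info(cam); d=c["R"].T@np.array([(uv[0]-c["cx"])/c["fx"],(uv[1]-c["cy"])/c["fy"],1]); o=-c["R"].T@c["t"]
    return o+d*(z-o[2])/d[2]
def proj(cam,X):
    c=camera_info(cam); p=c["R"]@np.asarray(X,float)+c["t"]
    return np.array([c["fx"]*p[0]/p[2]+c["cx"],c["fy"]*p[1]/p[2]+c["cy"]])
def tri(obs):
    f=lambda X: np.concatenate([proj(n,X)-uv for n,uv in obs])
    r=least_squares(f,[0.6,0.1,0.2]); return r.x,r.fun
E
python3 - <<'E'
from h import *
np.set_printoptions(precision=4,suppress=True)
T=lambda x,y:(350+x/4.6,220+y/4.6)
S=lambda x,y:(325+x/5,220+y/5)
for nm,a,b in [("corner",(82,463),(141,408)),("pintip",(88,357),(133,319)),("rodgrip",(420,496),(440,396))]:
    print(nm,onz("top",T(*a),.013),onz("scene",S(*b),.013),tri([("top",T(*a)),("scene",S(*b))]))
print("back top",onz("top",T(740,525-0),.022),onz("scene",S(713,378),.022))
print("probe tip",onz("top",T(33,35),.013),onz("scene",S(52,54),.013),"rodgrip",onz("top",T(375,95),.013),onz("scene",S(340,64),.013))
T2=lambda x,y:(80+x/2.8,120+y/2.8); S2=lambda x,y:(125+x/3.3,155+y/3.3)
print("eye",tri([("top",T2(516,277)),("scene",S2(457.5,217))]))
A=[(407,37),(427,510),(30,540),(33,60)];B=[(338,20),(411,411),(65,490),(12,85)]
for a,b in zip(A,B):print(onz("top",T2(*a),.33),onz("scene",S2(*b),.33))
def f(p):
    r=[]
    for (lx,ly),a,b in zip([(-.1,-.13),(-.1,.13),(.1,.13),(.1,-.13)],A,B):
        c,s=np.cos(p[2]),np.sin(p[2]); X=[p[0]+c*lx-s*ly,p[1]+s*lx+c*ly,.33]
        r+=[*(proj("top",X)-T2(*a)),*(proj("scene",X)-S2(*b))]
    return np.array(r)
best=min((least_squares(f,[.6,.3,y]) for y in (0,1.57,3.14,-1.57)),key=lambda r:r.cost); print(best.x,best.fun)
print("hatch top edge ends",tri([("top",T2(443,57)),("scene",S2(370,37))]),tri([("top",T2(465,493)),("scene",S2(443,402))]))
print("knob",onz("top",(286,372),.03))
E
```

```text
corner [0.4592 0.0031 0.013 ] [0.4621 0.0039 0.013 ] (array([0.4576, 0.0054, 0.0335]), array([-0.2153, -0.0289,  0.272 , -0.0071]))
pintip [0.5055 0.0004 0.013 ] [0.5079 0.0005 0.013 ] (array([0.5034, 0.0022, 0.0307]), array([-0.0804, -0.0111,  0.1019, -0.0023]))
rodgrip [ 0.4471 -0.1437  0.013 ] [ 0.4478 -0.1453  0.013 ] (array([ 0.4468, -0.1432,  0.0178]), array([ 0.3056, -0.0021, -0.3802,  0.0699]))
back top [ 0.4361 -0.2791  0.022 ] [ 0.4364 -0.2798  0.022 ]
probe tip [0.6509 0.0248 0.013 ] [0.6556 0.0197 0.013 ] rodgrip [ 0.6256 -0.1289  0.013 ] [ 0.6295 -0.1292  0.013 ]
eye (array([0.5896, 0.1863, 0.2958]), array([-0.1582, -0.0653,  0.219 ,  0.0588]))
[0.7131 0.2458 0.33  ] [0.7161 0.2447 0.33  ]
[0.4578 0.2227 0.33  ] [0.4609 0.2225 0.33  ]
[0.4397 0.4211 0.33  ] [0.4418 0.4168 0.33  ]
[0.6964 0.4456 0.33  ] [0.6983 0.4441 0.33  ]
[0.5779 0.3331 1.6638] [ 0.2606 -2.161  -0.4851 -0.1502  0.8361  0.0443  0.713   1.5866  0.2949
  0.3881 -2.0801  1.7168  0.6868 -0.9614 -0.3215  0.1507]
hatch top edge ends (array([0.7029, 0.2263, 0.3278]), array([-0.0048, -0.0028,  0.0069,  0.003 ])) (array([0.4684, 0.2058, 0.3149]), array([ 0.1694,  0.0651, -0.2321, -0.0556]))
knob [0.3568 0.163  0.03  ]
```

```bash
cat >> h.py <<'E'
LOC=np.array([.5779,.3331]); LYAW=1.6638
POLE=np.array([.4434,-.1958]); PYAW=1.485
EYE0=np.array([.5896,.1863,.288])
def Rpole(yaw,pitch):  # pitch>0: hook end up
    return (Rn.from_euler('z',yaw)*Rn.from_euler('y',-pitch)).as_matrix()
# tool in pole frame: tool x = -z pole; tool y = s * pole y
def Rtp(s): 
    x=np.array([0,0,-1.]);y=np.array([0,s,0.]);return np.stack([x,y,np.cross(x,y)],1)
GX=.012; GZ=.067; S=-1
def tool_for_hook(hook,yaw,pitch,s=None,gx=None):
    s=S if s is None else s; gx=GX if gx is None else gx
    R=Rpole(yaw,pitch); g=np.asarray(hook)-R@np.array([.2,-.022,0])
    return g+R@np.array([gx,0,GZ]), Rn.from_matrix(R@Rtp(s)).as_quat()
def eye_at(q,dy=0,lead=0):  # eye position by hatch angle; dy along locker y
    c,s=np.cos(LYAW),np.sin(LYAW); lx=-.1-.036*np.cos(q)-.125*np.sin(q); z=.165+.125*np.cos(q)-.036*np.sin(q)
    return np.array([LOC[0]+c*lx-s*dy,LOC[1]+s*lx+c*dy,z])
E
python3 - <<'E'
from h import *
np.set_printoptions(precision=3,suppress=True)
print(Rn.from_quat(arm.read_eef_rot()).as_matrix()); print(eye_at(.09),eye_at(1.57))
for s in (1,-1):
  print("s",s)
  for nm,h,yaw,p in [("grasp",[.4824,.0016,.013],PYAW,0),("lift",[.4824,.0016,.25],PYAW,0)]+[(f"pre",eye_at(.09,.055),LYAW,pp) for pp in (0,.2,.4)]+[(f"q{q} p{p}",eye_at(q),LYAW,p) for q in (.09,.4,.8,1.2,1.6) for p in (0,.3,.6) ]+[("out",eye_at(1.57,.06),LYAW,0)]:
    P,Q=tool_for_hook(h,yaw,p,s); r=arm.ik(P,Q); print(nm,P,r)
E
```

```text
[[-0.001  0.291 -0.957]
 [ 0.002 -0.957 -0.291]
 [-1.    -0.002  0.   ]]
[0.592 0.187 0.286] [0.599 0.109 0.129]
s 1
grasp [ 0.444 -0.184  0.08 ] [ 0.137  0.751  0.319  2.107 -0.625  0.375 -2.263]
lift [ 0.444 -0.184  0.317] [ 0.062  0.356  0.391  1.886 -0.166  0.931 -2.697]
pre [ 0.532 -0.008  0.353] [-0.705  0.595  1.137  1.709 -0.573  1.216 -2.472]
pre [ 0.533 -0.017  0.315] [-0.06   0.444  0.202  1.737 -0.329  1.038 -2.745]
pre [ 0.533 -0.019  0.275] [ 0.026  0.523  0.203  1.775 -0.561  1.056 -2.508]
q0.09 p0 [ 0.587 -0.003  0.353] [-0.642  0.694  1.135  1.559 -0.645  1.306 -2.471]
q0.09 p0.3 [ 0.588 -0.014  0.295] [-0.037  0.562  0.225  1.606 -0.461  1.109 -2.656]
q0.09 p0.6 [ 0.588 -0.008  0.235] [ 0.064  0.687  0.213  1.656 -0.768  1.176 -2.364]
q0.4 p0 [ 0.59  -0.037  0.333] [-0.578  0.725  1.135  1.578 -0.678  1.281 -2.386]
q0.4 p0.3 [ 0.591 -0.049  0.275] [ 0.006  0.599  0.25   1.605 -0.481  1.1   -2.575]
q0.4 p0.6 [ 0.591 -0.042  0.215] [ 0.113  0.729  0.225  1.636 -0.765  1.188 -2.306]
q0.8 p0 [ 0.593 -0.07   0.293] [-0.122  0.558  0.33   1.605 -0.204  1.012 -2.779]
q0.8 
[... 1769 characters left out ...]
08 -0.569  1.601  0.076  0.97   0.126]
q0.8 p0.6 [ 0.594 -0.075  0.175] [ 0.655  0.876 -0.652  1.604 -0.115  0.943  0.328]
q1.2 p0 [ 0.595 -0.085  0.244] [ 0.383  0.637 -0.458  1.639  0.331  0.944 -0.101]
q1.2 p0.3 [ 0.596 -0.096  0.185] [ 0.549  0.775 -0.55   1.629  0.105  0.887  0.147]
q1.2 p0.6 [ 0.595 -0.09   0.126] [ 0.665  0.952 -0.635  1.606 -0.083  0.888  0.361]
q1.6 p0 [ 0.594 -0.079  0.192] [ 0.354  0.695 -0.427  1.693  0.366  0.834 -0.141]
q1.6 p0.3 [ 0.595 -0.09   0.134] [ 0.532  0.842 -0.534  1.668  0.138  0.785  0.134]
q1.6 p0.6 [ 0.595 -0.084  0.075] [ 0.65   1.026 -0.619  1.624 -0.061  0.804  0.378]
out [ 0.535 -0.086  0.196] [ 0.389  0.614 -0.416  1.855  0.351  0.745 -0.127]
```

```bash
cat >> h.py <<'E'
def wproj(X,pos,quat):
    c=camera_info("wrist"); Rt=Rn.from_quat(quat).as_matrix(); T=c["T_tool_cam"]
    pt=Rt.T@(np.asarray(X)-pos); pc=T[:3,:3].T@(pt-T[:3,3])
    return np.array([c["fx"]*pc[0]/pc[2]+c["cx"],c["fy"]*pc[1]/pc[2]+c["cy"]])
def won(uv,pos,quat,z):
    c=camera_info("wrist"); Rt=Rn.from_quat(quat).as_matrix(); T=c["T_tool_cam"]
    d=Rt@T[:3,:3]@np.array([(uv[0]-c["cx"])/c["fx"],(uv[1]-c["cy"])/c["fy"],1]); o=pos+Rt@T[:3,3]
    return o+d*(z-o[2])/d[2]
def wsnap(fn):
    p=np.array(arm.read_tool_pos());q=np.array(arm.read_eef_rot()); im=snapshot("wrist"); cv2.imwrite(fn,im); np.savez(fn+".npz",p=p,q=q); return im,p,q
E
python3 - <<'E'
from h import *
P,Q=tool_for_hook([.4824,.0016,.013],PYAW,0)
arm.movep(P+[0,0,.10],Q)
im,p,q=wsnap("pics/w1.png"); print(p,q,arm.read_time(),arm.read_ft_force())
for X in [[.4605,.0035,.013],[.5043,0,.013],[.4434,-.1958,.026]]: print(wproj(X,p,q))
E
```

```text
[ 0.44437297 -0.18539844  0.1801178 ] [-0.52151463 -0.47693257  0.5218249  -0.47776205] 2.0917 [ 0.1265914  -0.21707976 -0.07179306]
[315.25520916 -74.36410133]
[391.23004546 -75.16662231]
[317.03198849 260.31300639]
```

View pics/w1.png

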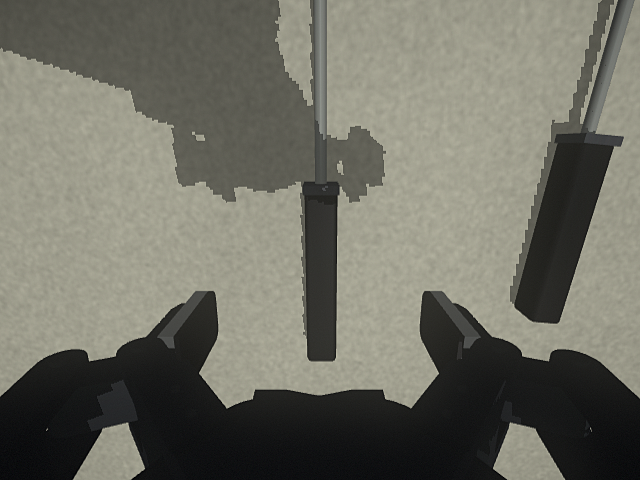

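```bash
python3 - <<'E'
from h import *
d=np.load("pics/w1.png.npz");p,q=d['p'],d['q']
for uv,z in [((320,8),.017),((320.5,170),.017),((320.5,195),.026),((321,346),.026),((321,358),.026),((320,185),.02)]: print(uv,won(uv,p,q,z))
E
```

```text
(320, 8) [ 0.45940903 -0.0395403   0.017     ]
(320.5, 170) [ 0.45128636 -0.13488377  0.017     ]
(320.5, 195) [ 0.44983967 -0.1504487   0.026     ]
(321, 346) [ 0.44019249 -0.26390624  0.026     ]
(321, 358) [ 0.43928285 -0.27424762  0.026     ]
(320, 185) [ 0.45006957 -0.14455021  0.02      ]
```

```bash
sed -i 's/^POLE=.*/POLE=np.array([.4455,-.193]);PYAW=1.485/' h.py; python3 - <<'E'
from h import *
g=np.array([*POLE,.013]); R=Rpole(PYAW,0); h=g+R@[.2,-.022,0]
P,Q=tool_for_hook(h,PYAW,0)
arm.line_to(P+[0,0,.0],velocity=.06,ori=Q)
print(arm.read_tool_pos(),arm.read_ft_force(),arm.read_time())
arm.move_gripper(0.45)
print(arm.read_opening(),arm.read_ft_force())
im,p,q=wsnap("pics/w2.png")
E
```

```text
[ 0.4466814  -0.18115034  0.08029194] [ 0.13860047 -0.19567385 -0.86277724] 3.9083
0.4510118667259897 [-0.48827104  0.34312638  0.32448356]
```

View pics/w2.png

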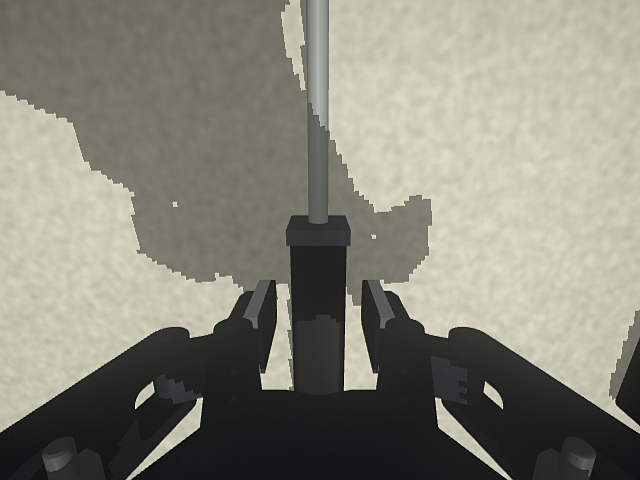

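```bash
python3 - <<'E'
from h import *
arm.move_gripper(0.0,110)
print(arm.read_opening(),arm.read_ft_force(),arm.read_tool_pos(),arm.read_time())
p=np.array(arm.read_tool_pos()); arm.line_to(p+[0,0,.22],velocity=.2)
print(arm.read_opening(),arm.read_ft_force(),arm.read_tool_pos(),arm.read_wrist_torque())
wsnap("pics/w3.png")
# pre-insert pose, stand off 0.10
P,Q=tool_for_hook(eye_at(.09,.075),LYAW,0); print("target",P, eye_at(.09,.075))
arm.movep(P,Q)
for n in("top","scene"): cv2.imwrite(f"pics/{n}3.png",snapshot(n))
a=cv2.imread("pics/top3.png")[170:330,220:420]; b=cv2.imread("pics/scene3.png")[170:330,220:420]
cv2.imwrite("pics/c5.png",cv2.resize(a,None,fx=3.7,fy=3.7,interpolation=cv2.INTER_CUBIC));cv2.imwrite("pics/c6.png",cv2.resize(b,None,fx=3.7,fy=3.7,interpolation=cv2.INTER_CUBIC))
print(arm.read_tool_pos(),arm.read_time())
h=eye_at(.09,.075);print(proj("top",h),proj("scene",h))
E
```

```text
0.2313157111786319 [-0.89632629  0.84496287  5.11753211] [ 0.44653991 -0.18101344  0.08041856] 4.7833
0.22544002553786613 [ 0.13019185 -0.08398131 -2.63156341] [ 0.445763   -0.18087372  0.29927654] [0.02061359 0.00829723 0.0010951 ]
target [ 0.51243882 -0.00954931  0.35325846] [0.51688425 0.17968134 0.28625846]
[ 0.51195249 -0.0118037   0.352254  ] 6.9667
[267.38302057 266.88420185] [271.29268924 255.70244677]
```

View pics/c5.png

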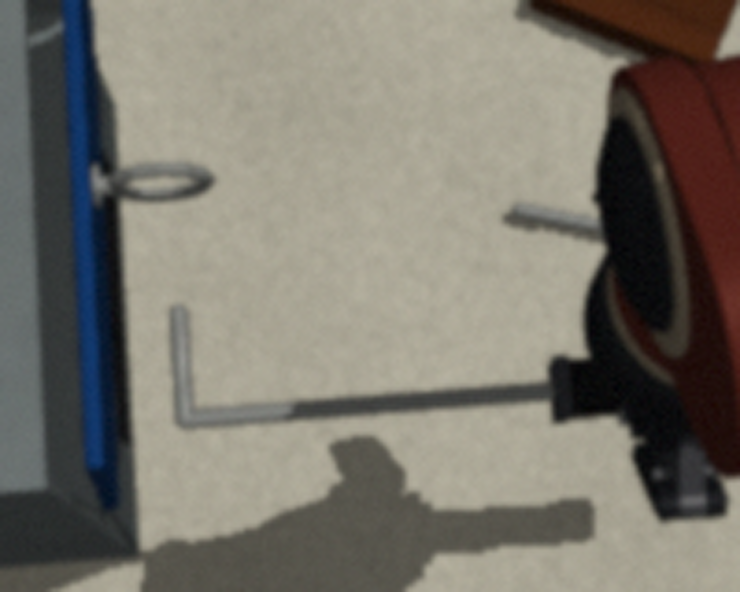

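View pics/c6.png

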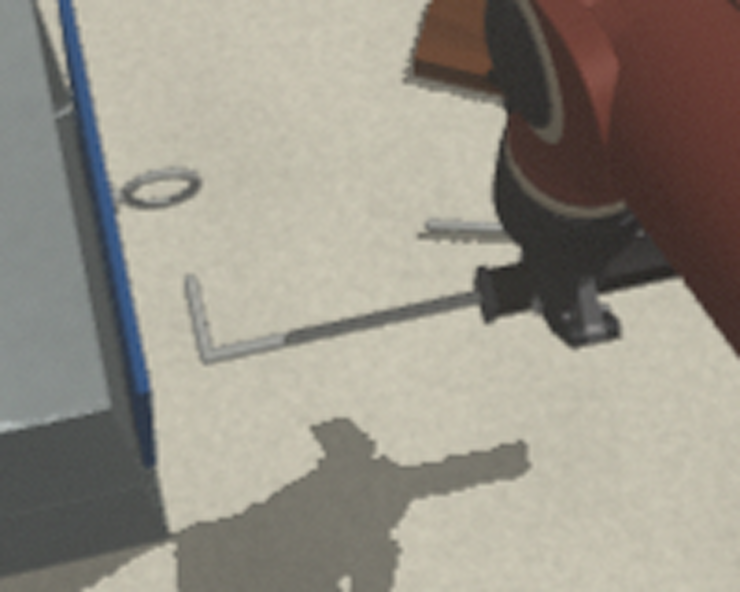

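View pics/w3.png

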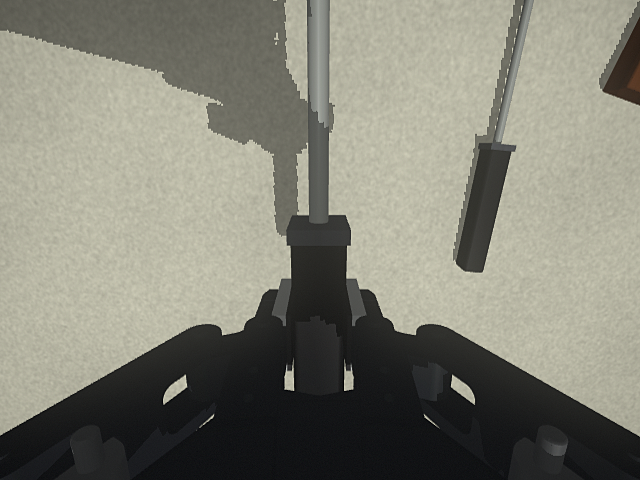

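```bash
python3 - <<'E'
from h import *
np.set_printoptions(precision=4,suppress=True)
C=lambda x,y:(220+x/3.7,170+y/3.7)
for n,a,b in [("tip",(180,308),(190,277)),("corner",(186,415),(208,354)),("eye",(163,181),(162,187.5))]:
    print(n,tri([("top",C(*a)),("scene",C(*b))]))
print(arm.read_tool_pos(),tool_for_hook(eye_at(.09,.075),LYAW,0)[0],arm.read_time())
E
```

```text
tip (array([0.5356, 0.177 , 0.2979]), array([ 0.1716,  0.0637, -0.2355, -0.0532]))
corner (array([0.4917, 0.1728, 0.2977]), array([ 0.4083,  0.1409, -0.5563, -0.1106]))
eye (array([0.5889, 0.1862, 0.2982]), array([-0.0313, -0.0129,  0.0434,  0.0117]))
[ 0.512  -0.0118  0.3523] [ 0.5124 -0.0095  0.3533] 6.9667
```

```bash
python3 - <<'E'
from h import *
P,Q=tool_for_hook(eye_at(.09,.075),LYAW,0)
D=np.array([.0752,.0113,.0004]); u=np.array([.9957,.093,0])
side=D-u*(D@u)
arm.line_to(P+side,velocity=.05,ori=Q)
arm.line_to(P+D,velocity=.06)
print(arm.read_ft_force(),arm.read_tool_pos(),P+D,arm.read_time())
for n in("top","scene"): cv2.imwrite(f"pics/{n}4.png",snapshot(n))
a=cv2.imread("pics/top4.png")[170:330,220:420]; b=cv2.imread("pics/scene4.png")[170:330,220:420]
cv2.imwrite("pics/c7.png",np.vstack([cv2.resize(x[:80,:],None,fx=3.7,fy=3.7,interpolation=cv2.INTER_CUBIC) for x in (a,b)]))
E
```

```text
[ 0.43431398  0.17202734 -2.39836347] [0.58734052 0.00171589 0.35377181] [0.58763882 0.00175069 0.35365846] 8.6333
```

View pics/c7.png

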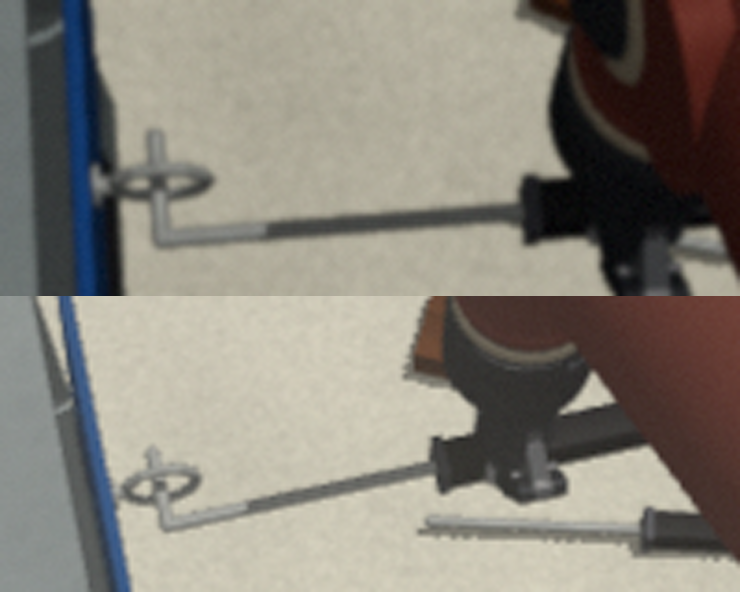

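The pin is through the ring. In the top crop it crosses the ring at (157,180) with its tip at (155,130), and the side loads are small. Next I'll swing the hatch in small arc steps.

```bash
cat > sw.py <<'E'
import sys
from h import *
np.set_printoptions(precision=3,suppress=True)
off=np.array([0,.004,.0005])
pit=lambda q: float(np.interp(q,[0.09,.7,1.0,1.6],[0,.45,.45,0.0]))
a,b,n=float(sys.argv[1]),float(sys.argv[2]),int(sys.argv[3])
for q in np.linspace(a,b,n+1)[1:]:
    P,Q=tool_for_hook(eye_at(q)+off,LYAW,pit(q)); v=max(np.linalg.norm(P-np.array(arm.read_tool_pos())),.01)/.35
    arm.line_to(P,velocity=v,ori=Q)
    print(round(q,2),np.array(arm.read_ft_force()),np.array(arm.read_wrist_torque()),np.array(arm.read_tool_pos())-P,arm.read_time())
for n in("top","scene"): cv2.imwrite(f"pics/{n}_{b}.png",snapshot(n))
A,B=[cv2.imread(f"pics/{n}_{b}.png")[150:330,200:420] for n in("top","scene")]
cv2.imwrite(f"pics/s_{b}.png",np.hstack([cv2.resize(x[:,:160],None,fx=2.5,fy=2.5,interpolation=cv2.INTER_CUBIC) for x in (A,B)]))
E
python3 sw.py .09 .6 4
```

```text
0.22 [-0.855  1.313 -0.756] [-0.098 -0.016  0.012] [-0. -0.  0.] 9.2333
0.34 [ 0.228  1.375 -1.967] [-0.158  0.008 -0.019] [0. 0. 0.] 9.7333
0.47 [ 0.487  0.799 -2.023] [-0.391 -0.075  0.007] [0. 0. 0.] 10.2333
0.6 [ 0.064 -0.133 -1.946] [-0.46  -0.021  0.012] [ 0. -0.  0.] 10.7333
```

View pics/s_0.6.png

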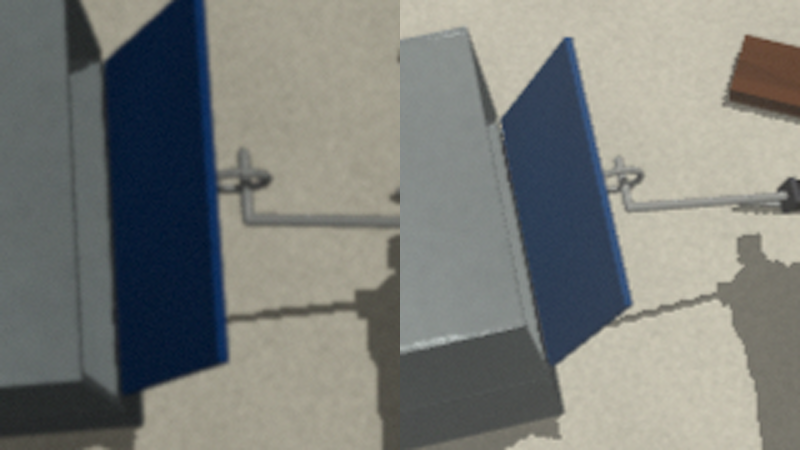

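The hatch is following, with the pin still crossing the ring at about (243,178) in the left panel. Continuing down.

```bash
python3 sw.py .6 1.1 4; python3 sw.py 1.1 1.58 4
```

```text
0.72 [-0.394  0.711 -2.021] [-0.558 -0.066  0.002] [-0. -0. -0.] 11.3167
0.85 [ 0.045  0.302 -2.423] [-0.602 -0.074  0.025] [-0. -0. -0.] 11.825
0.98 [-0.13   0.791 -2.207] [-0.667 -0.034 -0.002] [-0. -0. -0.] 12.3333
1.1 [ 0.022  1.035 -2.018] [-0.618 -0.02  -0.046] [0.    0.001 0.001] 12.6667
1.22 [-0.103 -0.407 -2.674] [-0.529 -0.041 -0.022] [0.    0.001 0.001] 13.025
1.34 [-0.26  -0.104 -2.75 ] [-0.385 -0.032  0.05 ] [0.    0.001 0.   ] 13.275
1.46 [ 0.569  0.932 -2.236] [-0.162 -0.012 -0.008] [-0.  0. -0.] 13.6167
1.58 [ 0.28  -0.443 -2.04 ] [ 0.03  -0.004 -0.021] [ 0. -0. -0.] 14.075
```

View pics/s_1.1.png

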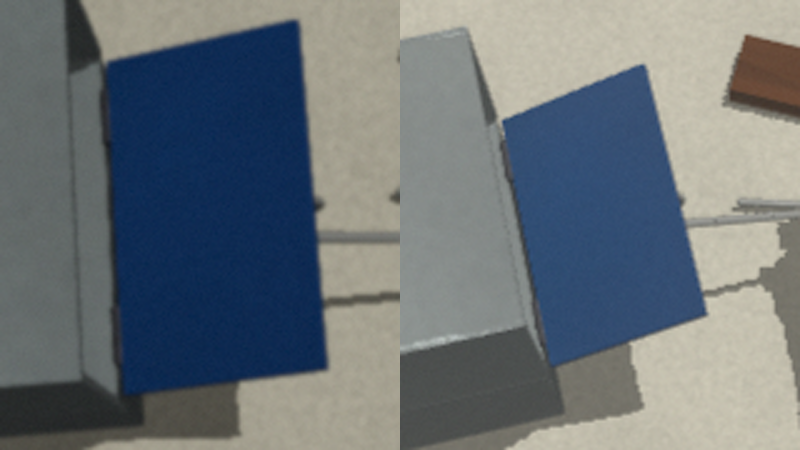

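View pics/s_1.58.png

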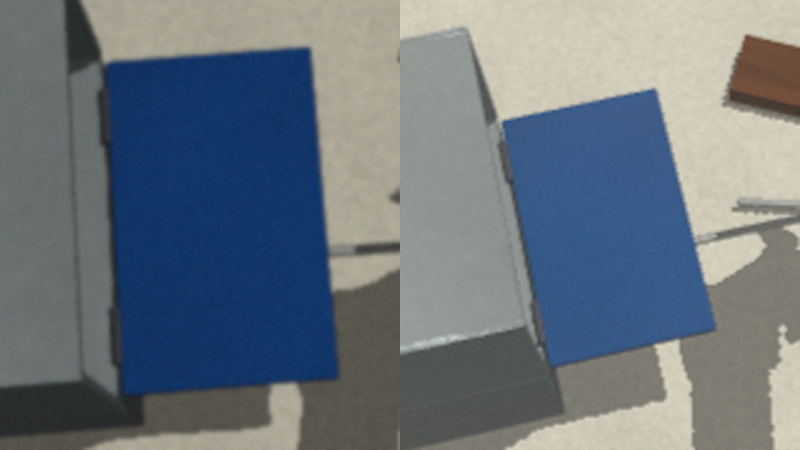

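```bash
python3 - <<'E'
from h import *
np.set_printoptions(precision=1,suppress=True)
arm.pause(0.4)
print(np.array(arm.read_ft_force()))
for n in("top","scene"): cv2.imwrite(f"pics/{n}_d.png",snapshot(n))
A,B=[cv2.imread(f"pics/{n}_d.png")[150:330,200:420] for n in("top","scene")]
cv2.imwrite(f"pics/s_d.png",np.hstack([cv2.resize(x[:,:160],None,fx=2.5,fy=2.5,interpolation=cv2.INTER_CUBIC) for x in (A,B)]))
c,s=np.cos(LYAW),np.sin(LYAW)
for q in (1.3,1.4,1.5,1.57):
  for y in (-.12,.12):
    lx=-.1-.15*np.sin(q); X=[LOC[0]+c*lx-s*y,LOC[1]+s*lx+c*y,.165+.15*np.cos(q)]
    print(q,y,(proj("top",X)-[200,150])*2.5,(proj("scene",X)-[200,150])*2.5+[400,0])
E
```

```text
[-0.6  0.1 -1.7]
1.3 -0.12 [303.2  27.7] [648.3  72.5]
1.3 0.12 [331.4 369.3] [709.  318.2]
1.4 -0.12 [307.8  35.1] [652.2  79. ]
1.4 0.12 [335.8 371.5] [712.4 322. ]
1.5 -0.12 [310.1  42.5] [654.6  85.9]
1.5 0.12 [337.8 373.9] [714.1 326.1]
1.57 -0.12 [310.5  47.6] [655.3  90.8]
1.57 0.12 [337.9 375.6] [714.4 329.2]
```

View pics/s_d.png

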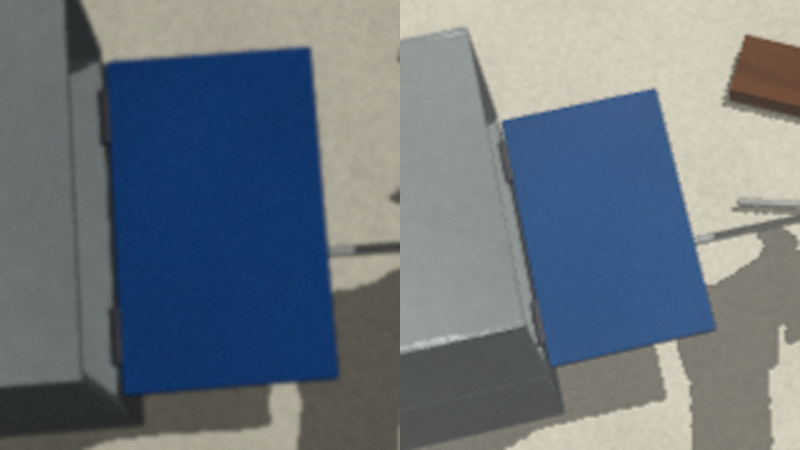

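Hatch corners at (311,48) and (338,379) match the predicted 1.57 rad position, and there is almost no load on the tool. Before withdrawing, I'll check for slip in the hand.

```bash
python3 - <<'E'
from h import *
wsnap("pics/w4.png")
p=np.array(arm.read_tool_pos()); c,s=np.cos(LYAW),np.sin(LYAW); Y=np.array([-s,c,0]); X=np.array([c,s,0])
for k in (.025,.05,.07):
    arm.line_to(p+Y*k,velocity=.06); print(k,np.array(arm.read_ft_force()).round(2),arm.read_time())
    if np.linalg.norm(np.array(arm.read_ft_force())+[0,0,2.2])>6: break
wsnap("pics/w5.png")
for n in("top","scene"): cv2.imwrite(f"pics/{n}_e.png",snapshot(n))
E
```

```text
0.025 [ 0.92  0.42 -0.51] 15.2917
0.05 [-0.2  -0.42 -1.84] 15.8583
0.07 [-0.95  0.13 -2.53] 16.3417
```

View pics/w4.png

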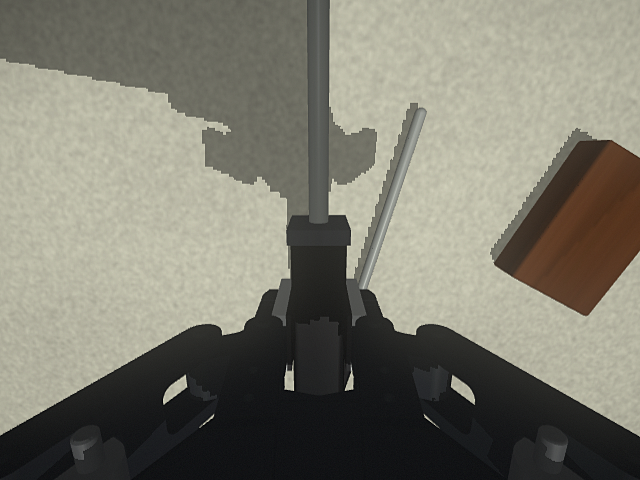

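View pics/w5.png

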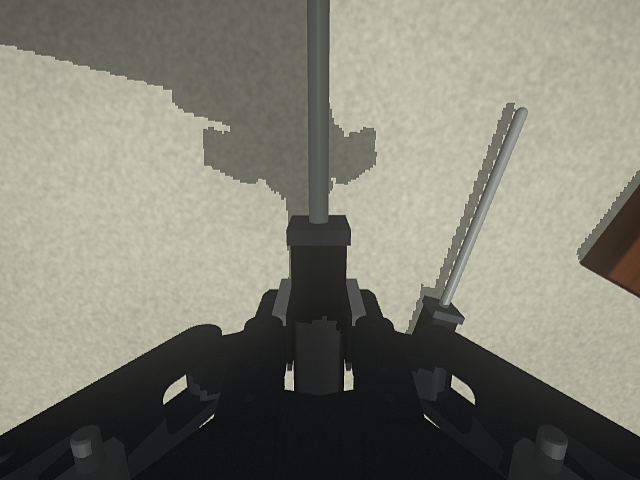

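View pics/top_e.png

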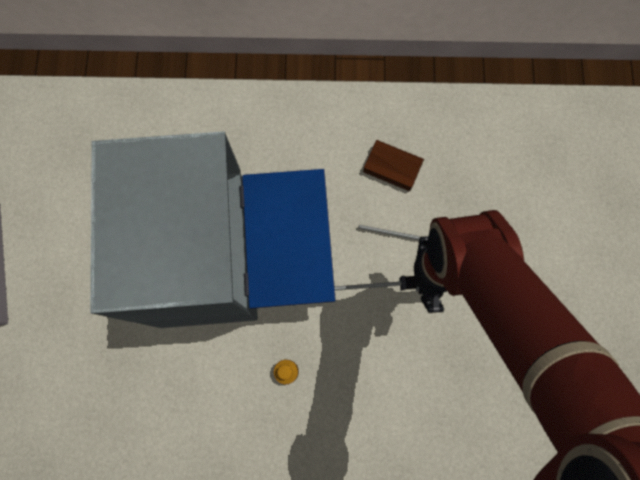

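No slip: the grip and ferrule sit at the same pixels in w3, w4 and w5. The hook withdrew freely and the hatch stayed down. Now I'll pull clear and lay the pole down.

```bash
python3 - <<'E'
from h import *
p=np.array(arm.read_tool_pos()); c,s=np.cos(LYAW),np.sin(LYAW); X=np.array([c,s,0])
arm.line_to(p-X*.13,velocity=.15)
g=np.array([*POLE,.013]); h=g+Rpole(PYAW,0)@[.2,-.022,0]
P,Q=tool_for_hook(h,PYAW,0); print(P)
arm.movep(P+[0,0,.08],Q)
print(arm.read_tool_pos(),arm.read_time())
arm.line_to(P+[0,0,.006],velocity=.06,ori=Q); f0=np.array(arm.read_ft_force())
for dz in (.004,.003,.002,.001,.0003,-.0005):
    arm.line_to(P+[0,0,dz],velocity=.01); f=np.array(arm.read_ft_force()); print(dz,f.round(2),arm.read_tool_pos()[2])
    if f[2]-f0[2]>4: break
wsnap("pics/w6.png"); print(arm.read_time())
E
```

```text
[ 0.44652829 -0.18104414  0.08      ]
[ 0.446182   -0.17943519  0.16026323] 17.9917
0.004 [ 0.86  0.26 -2.36] 0.08399721768334523
0.003 [ 0.05 -0.19 -1.79] 0.08294351790030381
0.002 [-0.38  0.22 -2.25] 0.08192407624510634
0.001 [-0.89  0.68 -0.85] 0.08092844471374716
0.0003 [-0.37  0.29  0.22] 0.08041989228189525
-0.0005 [-1.79  0.28  7.77] 0.08041098703906528
21.025
```

View pics/w6.png

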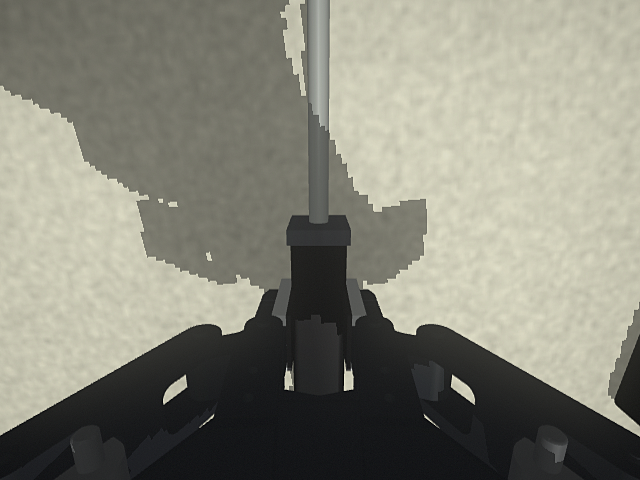

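The pole is resting on the bench, with contact at TCP z = 0.0804 (the height it was picked up at). Releasing and retreating.

```bash
python3 - <<'E'
from h import *
p=np.array(arm.read_tool_pos())
arm.line_to([p[0],p[1],.0803],velocity=.01)
arm.move_gripper(0.45); arm.pause(.2)
p=np.array(arm.read_tool_pos()); print(arm.read_opening(),arm.read_ft_force())
arm.line_to(p+[0,0,.12],velocity=.12)
wsnap("pics/w7.png")
p=np.array(arm.read_tool_pos()); arm.movep([.35,-.42,.3],arm.read_eef_rot())
cv2.imwrite("pics/top_f.png",snapshot("top")); print(arm.read_time(),arm.read_ft_force())
E
```

```text
0.45172000688535263 [0.76591651 0.5587901  0.15629683]
24.125 [ 0.87220788 -0.30496197  0.1713309 ]
```

View pics/top_f.png

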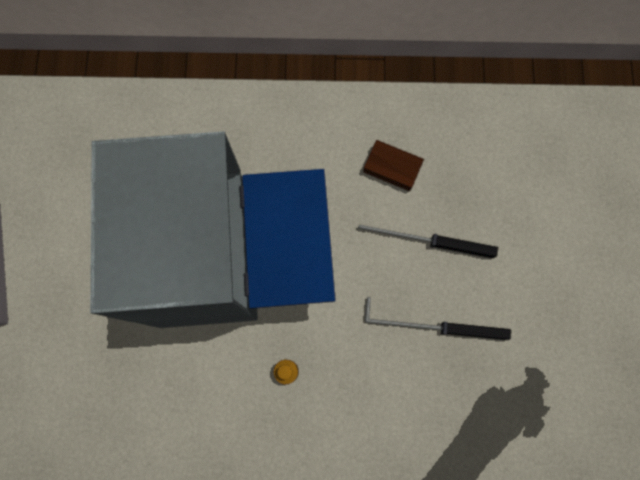

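View pics/w7.png

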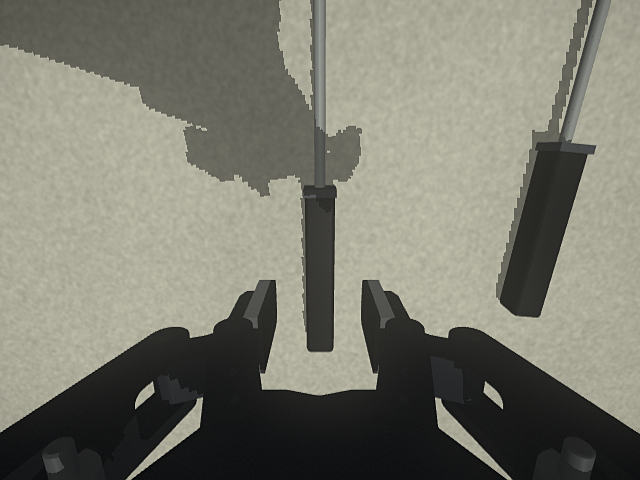

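The pole is flat in its original spot, with the hook at (368,300). The probe has not moved (432–497, 240–252), the hatch is level and the arm is clear.

```bash
python3 -c "
from station import ticket
print(ticket.finish_job())"
```

```text
the job is handed in; nothing more can be done
None
```

I gripped the hook pole on the bench, passed its pin sideways through the eye, and swung the hatch down with the pin in the eye. I then drew the pin out and laid the pole back where it had been. The job was handed in at about 24 s of the 54 s allowed; handing in reports no verdict.

**Last checks:**
- **Hatch:** its corners in the top and scene pictures matched the positions predicted for 1.57 rad. After unhooking it still looked level in the top picture.
- **Pole:** it touched down at the height it was picked up from, and in the last pictures it lies flat.
- **Probe:** it is at the same pixels as at the start.
- **Arm:** it was clear of everything, with readings of about 1 N or less on the tool.
- **Forces:** those I sampled stayed below about 8 N, and the pole did not slip in the grip.

**Where measurements disagreed:**
- The wrist camera and the two fixed cameras put the pole's position along its length about 6 mm apart.
- Triangulated heights for points near the eye read about 12 mm too high.
- I set the insertion from the pin's position relative to the eye, seen in the same two pictures. The pin went through without noticeable resistance.
- The pin was hidden under the hatch at the end of the swing, so I inferred it was still in the eye from the motion rather than seeing it.

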